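# Leak-check a pipette: off the rack, into the tester's sprung port, and hold

## Robot

A 7-joint arm with a two-finger parallel gripper is mounted at the origin on a cart in front of the work surface, level with it; the furniture and walls round the work are solid. World frame = base frame: x ahead of the robot, y to its left, z up, the work surface at z = 0. Lengths are in m, angles in rad, forces in N, time in s.
With the tool pointing down it reaches from about 0.425 to 0.875 m from the base axis. Payload 4.7 kg.
Tool frame: the origin (TCP) lies on the centre line of the jaws, within the pads' length; the fingertips stand 14 mm ahead of it and the grasp point (between the pads) lies 5 mm behind it; z points along the fingers, y is the direction in which the jaws open and shut (so a half turn about z gives the same grasp; the last joint's range is limited). The gripper opens to 87 mm and grips with 3 to 60 N. Pads are 19 mm wide; open, the fingers measure 117 mm over their backs; the gripper's body (75 mm by 190 mm) begins 51 mm behind the grasp point.
Start: joints at [1.337, 0.321, -0.07, 1.45, 0.023, 1.371, -0.057], TCP at [0.159, -0.63, 0.237] pointing down, gripper open.
Joint ranges: [-2.86, 2.86], [-0.3, 2.09], [-1.38, 1.24], [0.06, 2.45], [-1.56, 4.7], [0.09, 2.05], [-2.69, 2.69]. Speed limits (rad/s): [2.57, 2.57, 3.14, 3.14, 3.14, 3.14, 3.14].

## Interface

Orientations are given as a rotation vector (axis times angle).
In Python, from bench import ctrl gives the robot as it stands. The module is installed in compiled form; this text tells all that it offers.
- The arm moves only by the tool step_arm, never from a script. Its argument "plan" is a list of rows, each a list of 3 entries, a list of its own where there are three numbers: the turn, a rotation vector about the tool's x, y, z in rad, then the shift along the tool's x, y, z in m, then the closure in counts, from 0 (fully open) to 255 (shut). In form: [[[rx, ry, rz], [x, y, z], hand], ...]. A call has exactly 10 rows; each row is the pose to reach, as a shift and turn from the pose commanded when the call began, along the tool's axes at that moment; what a row does not reach only later rows make up. A row lasts 1/8 s, in which the tool goes at most 62.5 mm and 10.7 degrees, less where a joint would pass 70% of its speed; a pose out of reach is approached as far as the arm can. A call with a gripper value outside its range is refused whole. The fingers move at their own pace and stop on an object; "squeeze" is the grip in N (left out, the last holds). Time passes only in rows, so rows that repeat a pose let the fingers close, or fill a call up. It gives the time, the measured TCP pose, the force and the opening at its end, in the units of the state.
- ctrl.get_state(): the state, without advancing time (a new reading comes with each control period).
- ctrl.get_image(name): name is "scene" or "top" or "wrist"; returns the picture (420x560x3 uint8, red, green, blue); there is no depth.
- ctrl.calibration(name): a dict with "fov_y" (degrees; the focal length in pixels is half the picture's height over the tangent of half this angle, whatever the lens; pixels are square), "cx", "cy" (the principal point, pixels), "rvec" (rotation vector, rad) and "tvec" (3), from world to camera coordinates, as OpenCV has them. Camera axes: x right, y down, z forward; pixel columns grow to the right and rows downward; lengths in m; the calibration is good to about 2 mm. A picture is of the moment at which its call begins: read the wrist's pose just before it. calibration takes no time and is no camera call; for the wrist camera it gives the pose at the moment of the call.
- ctrl.close_job(): hands the job in, once; it reports no verdict.
Trained networks look in the newest picture that a camera, given by its name, has taken for a name from the list of things; names that differ only in an ending like _2 or _b are one class to them, and where a whole thing is asked for, a point or a joint stands for the part that bears it (a point fixed in the world has none). Each returns a list of dicts, best first, with "score" (0 to 1); they miss things now and then, are a little off and sometimes report something else, mostly with a low value. They report only what shows in the picture. A call takes as long as a camera call. They do not tell look-alikes from the thing itself.
- ctrl.cut_out(camera, label): "pixels" (420x560 bool, what is visible of it) and "rect" ([left, top, width, height] in pixels, round what is visible of it).
The state is a dict: "time": time; "joint_positions": joint angles; "qd": joint speeds; "joint_torque": joint torques, N m; "position": TCP position; "tool_rot": TCP orientation; "ft_force": force on the tool from outside, world axes, zero at the start; "torque": the same for the moment, N m; "grip_width": opening from 0.0 (shut) to 1.0 (fully open).
Only numpy, scipy, OpenCV 4.12 (cv2) and the standard library are available. Lean on these libraries where they do the work, as an engineer would, in place of code of your own. Each camera call takes 0.05 s, during which the arm holds its last target.

## Task

Leak-check the teal pipette: lift it up and off the rod of the rack, lower its tip into the round port on top of the leak tester, and press straight down until the port's sprung seat meets its stop, firmly but without ramming it. The tester reads only while the pipette stays there, so finish holding: the pipette upright, still gripped by its handle and pressing the seat on its stop. Leave the other pipette hanging and everything else on the bench where it is.

Things in the scene. Friction and masses are not known exactly. Their poses are not given: they have to be found in the camera images.
- pipette_rack: white fixed pipette rack, base 88 x 236 mm, end plates 232 mm tall. Between them a level steel hanging rod, 8 mm thick, axis 222 mm above the bench; a rest rod lies 59 mm below it behind the handles. Origin on the bench below the rod's middle; y along the rod, z up, -x towards the robot: there the pipettes hang, 45 mm left and right of the middle (either may be the teal one).
- teal_pipette_handle (a point): the place to grip, mid-width of the teal pipette's upper handle, 25 mm wide along z and 25 mm deep along x (axes as its body). The rod's axis is 20 mm from it along +x, at its height; 50 mm free along the rod to either side. The handle reaches 16 mm above and 70 mm below it; the thumb button's top is 44 mm above, the tip's end 176 mm below.
- teal_pipette_tip (a point): end of the teal pipette's black tip, 176 mm below the handle point and 1 mm behind it (along +x), on the long axis; 2.5 mm thick at the end, 6 mm thick 28 mm higher. Axes as the body.
- port_mouth (a point): centre of the mouth of the sprung seat (steel sleeve 31 mm across with a black rubber cone) that stands upright in an aluminium collar on top of the leak tester; 97.5 mm above the bench at rest, moving down with the seat. The cone is 20 mm across at the mouth and 9 mm at its closed floor, 12 mm below the mouth, on which the tip's end comes to rest. z up.
- port_seat (a joint): how far the sprung seat is pressed down, in m: 0 = up (at rest), 0.008 = on its hard stop. The spring takes about 3 N to start and 7 N at the stop; 9 to 15 N holds the seat on the stop.
- grey_pipette_handle (a point): the same point of the other pipette, pale grey with a black shaft, same size and hanging on the same rod; stays there.
- bench_timer: small white bench timer, 62 x 66 x 18 mm, lying on the bench; origin at the centre of its underside; stays.
- slide_box: open blue and white carton of microscope slides, 32 x 82 x 30 mm; origin at the centre of its underside; stays.
- vial_dark: small dark vial with a white cap, 33 mm across, 73 mm tall; origin at the centre of its underside; stays.
- marker_pen: white marker pen with a blue cap, 15 x 128 x 17 mm, lying on the bench; origin at the centre of its underside; stays.
- teal_pipette: hand pipette, teal handle, yellow shaft, black tip, 220 mm long, about 0.09 kg, hanging upright by the finger hook behind its handle, which is hooked over the rack's rod: it comes free when lifted straight up by 12 mm or more. Origin half-way up, 12 mm beside the long axis (along -z) and 8 mm behind it (along +x); y up along the pipette, x to the hook, z level, along the rod.
- leak_tester: the leak tester: white bench unit 110 x 100 x 75 mm with a sloping panel towards the robot, fixed; origin at the centre of its underside, z up; the port's axis is 27 mm from there along +x (away from the panel).
There are look-alikes about, which are no part of the job. Leave any purple look-alike of the teal_pipette alone.

How it is judged:
On the way, in this order (a step that is already met when the one before it is completed fails the run):
1. the teal pipette is held clear of the rack, lifted up off its rod (z of teal_pipette_tip in the frame of pipette_rack above 0.065 m and contact force between teal_pipette and the fingers above 2 N and contact force between teal_pipette and pipette_rack below 0.05 N), for 0.2 s.
2. its tip sits in the port and the sprung seat is pressed onto its stop (value of joint port_seat above 0.0076 m and horizontal distance between teal_pipette_tip and port_mouth below 0.006 m and z of teal_pipette_tip in the frame of port_mouth below -0.009 m and contact force between teal_pipette and leak_tester above 6 N and angle between teal_pipette_handle's own y axis and vertical below 0.2 rad), for 0.5 s.
At the end, for the whole second after the job is handed in: the teal pipette presses the seat to within 0.4 mm of its stop (over 6 N), its tip at least 9 mm deep in the cone and within 6 mm of its axis; it is upright within 0.2 rad, gripped by its handle (not pushed on its button) and clear of the rack (all of step 2 and contact force between teal_pipette and the fingers above 2 N and y of the grasp point in the frame of teal_pipette_handle between -0.08 and 0.035 m and contact force between teal_pipette and pipette_rack below 0.05 N); the arm keeps its last pose, push and grip.
It fails at once if the pipette is rammed into the port with more than 40 N (contact force between teal_pipette and leak_tester above 40 N).
It fails at once if the other pipette is knocked off or shifted by more than 30 mm (distance of grey_pipette_handle from where it was at the start of the episode above 0.03 m).
It fails at once if another thing on the bench is moved by more than 30 mm (distance of any of bench_timer, slide_box, vial_dark, marker_pen from where it was at the start of the episode above 0.03 m).
It also fails if it takes over 51 s, if anything falls off the work surface, if the arm or the gripper's body presses on something with over 40 N, if the wrist force passes 120 N, or if a joint passes its speed limit or range.

## Working session

There is one attempt and no reset: what is moved stays moved. The work goes in short steps, Python scripts to look and compute and a tool call to move; the robot and the scene stay as the last step left them, time stands still between calls to the robot, and variables do not carry over. Pictures are saved under pics/ and viewed, and the job is handed in when it is done.

Besides the shell and the picture viewer there is one more tool, called after "Emit:" by a JSON object that holds its "op" and its "data", one argument or row to a line. step_arm: Moves the arm, as the interface text tells. Its arguments: {"type":"object","properties":{"plan":{"type":"array"},"squeeze":{"type":"number"}},"required":["plan"]}

```bash
mkdir -p pics
cat > h.py <<'E'
import numpy as np, cv2
from scipy.spatial.transform import Rotation as R
from bench import ctrl
def save(im,n): cv2.imwrite('pics/'+n,cv2.cvtColor(im,cv2.COLOR_RGB2BGR))
def cam(n):
    c=ctrl.calibration(n); f=210/np.tan(np.radians(c['fov_y'])/2)
    Rm=R.from_rotvec(c['rvec']).as_matrix(); t=np.array(c['tvec'])
    return f,c['cx'],c['cy'],Rm,t
def ray(n,u,v,C=None):
    f,cx,cy,Rm,t=C or cam(n)
    return -Rm.T@t, Rm.T@np.array([(u-cx)/f,(v-cy)/f,1])
def onz(n,u,v,z,C=None):
    o,d=ray(n,u,v,C); return o+d*(z-o[2])/d[2]
def proj(n,p,C=None):
    f,cx,cy,Rm,t=C or cam(n); q=Rm@np.array(p)+t
    return np.array([cx+f*q[0]/q[2],cy+f*q[1]/q[2]])
def tri(*rs):
    A=np.zeros((3,3));b=np.zeros(3)
    for o,d in rs:
        d=d/np.linalg.norm(d);P=np.eye(3)-np.outer(d,d);A+=P;b+=P@o
    p=np.linalg.solve(A,b)
    return p,[np.linalg.norm((np.eye(3)-np.outer(d,d)/(d@d))@(p-o)) for o,d in rs]
E
python3 - <<'E'
from h import *
s=ctrl.get_state()
for k,v in s.items(): print(k,np.round(v,4))
for n in ['scene','top','wrist']:
    save(ctrl.get_image(n),n+'0.png'); c=cam(n); print(n,c[:3],-c[3].T@c[4],c[3][2])
E
```

```text
time 0.0
joint_positions [ 1.3371  0.3218 -0.0701  1.4517  0.0226  1.3708 -0.0569]
qd [ 0.0013  0.0011 -0.0002  0.0009 -0.      0.0011 -0.0003]
joint_torque [-8.00000e-04 -4.91283e+01 -4.04000e-01 -3.12527e+01 -6.40000e-02
  4.38000e-02  2.00000e-04]
position [ 0.1592 -0.6296  0.2355]
tool_rot [-3.1156e+00 -3.8800e-01  5.0000e-04]
ft_force [0.0413 0.6074 0.0255]
torque [0.0142 0.016  0.0082]
grip_width 0.9978
scene (np.float64(465.52029628648864), 276.8649632381823, 213.26541413974311) [-0.58873482 -0.49159048  1.1663642 ] [ 0.6842288   0.37891959 -0.62309782]
top (np.float64(453.7782316464145), 273.21057344034017, 205.5226360612483) [0.25901754 0.11874999 1.65643317] [ 0.18198774  0.01678332 -0.98315756]
wrist (np.float64(318.37285656685384), 281.595285180911, 210.82190400368106) [ 0.2282334  -0.61270038  0.38377868] [-0.2513226  -0.06189604 -0.96592227]
```

View pics/scene0.png

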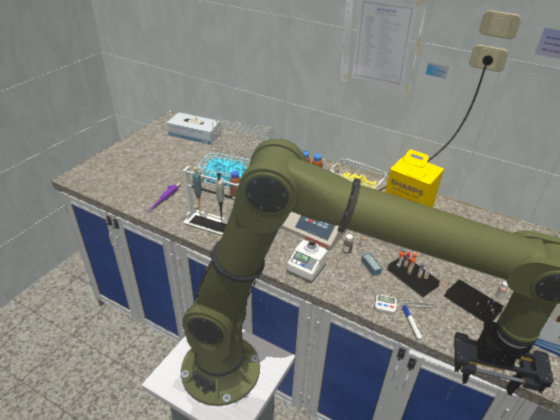

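View pics/top0.png

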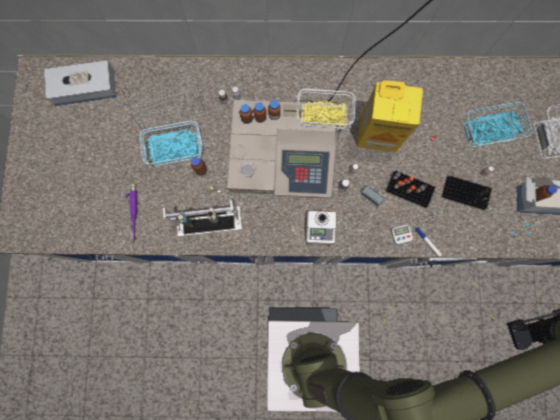

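View pics/wrist0.png

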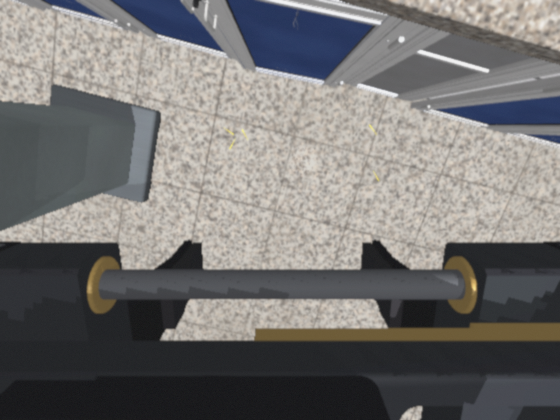

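The scene view shows the rack near (207,200), the tester near (308,258) and a purple pipette lying at (165,195). In the top view they are at (205,218), (321,227) and (134,212). Next I'll zoom in and run the networks.

Run:
```python
from h import *
for n in ['scene','top']:
    im=ctrl.get_image(n)
    for l in ['teal_pipette','grey_pipette_handle','pipette_rack','leak_tester','port_seat','bench_timer','slide_box','vial_dark','marker_pen']:
        r=ctrl.cut_out(n,l)
        print(n,l,[(round(x['score'],2),x['rect'],np.round(np.argwhere(x['pixels']).mean(0)[::-1],1)) for x in r[:4]])
    if n=='scene': a,b=im[155:245,160:260],im[220:300,265:345]
    else: a,b=im[190:245,150:250],im[200:255,290:350]
    save(cv2.resize(a,None,fx=7,fy=7,interpolation=cv2.INTER_CUBIC),n+'_a.png'); save(cv2.resize(b,None,fx=7,fy=7,interpolation=cv2.INTER_CUBIC),n+'_b.png')
```

```text
scene teal_pipette [(0.82, [191.4, 170.0, 11.2, 23.4], array([196.4, 183.3])), (0.74, [149.8, 184.4, 27.9, 26.4], array([166.6, 193.7]))]
scene grey_pipette_handle [(0.52, [216.5, 176.5, 8.8, 31.9], array([219.1, 190.6]))]
scene pipette_rack [(0.61, [183.2, 169.0, 52.8, 68.1], array([202.1, 209.2]))]
scene leak_tester [(0.61, [285.7, 242.6, 40.3, 37.4], array([306.9, 260.2]))]
scene port_seat [(0.72, [191.3, 166.6, 10.9, 45.6], array([196.5, 187.1])), (0.65, [306.7, 242.1, 11.0, 9.0], array([311.1, 245. ]))]
scene bench_timer [(0.73, [376.4, 296.7, 22.3, 19.5], array([385.4, 304.1]))]
scene slide_box [(0.78, [361.7, 250.1, 21.3, 26.7], array([370.9, 264.4]))]
scene vial_dark [(0.72, [340.8, 233.5, 9.6, 18.5], array([347.3, 244.6]))]
scene marker_pen [(0.62, [402.3, 304.6, 18.8, 32.6], array([411.5, 322.9]))]
top teal_pipette [(0.66, [179.6, 207.6, 12.8, 15.7], array([184.6, 219.1])), (0.52, [130.5, 186.2, 5.4, 51.6], array([133.3, 208.4]))]
top grey_pipette_handle [(0.54, [164.1, 201.0, 80.1, 34.6], array([206.2, 220.6]))]
top pipette_rack [(0.94, [163.8, 201.1, 79.0, 34.8], array([207.6, 220.4]))]
top leak_tester []
top port_seat [(0.59, [317.2, 213.7, 8.4, 6.7], array([322.4, 217.2]))]
top bench_timer [(0.52, [394.6, 225.8, 15.5, 20.6], array([401.6, 233.8]))]
top slide_box [(0.76, [363.2, 185.9, 20.8, 20.9], array([372.4, 195.2]))]
top vial_dark [(0.52, [341.2, 179.7, 8.5, 10.3], array([343.8, 185.1]))]
top marker_pen [(0.66, [413.5, 226.3, 25.3, 29.0], array([427.2, 240.2]))]
```

View pics/scene_a.png

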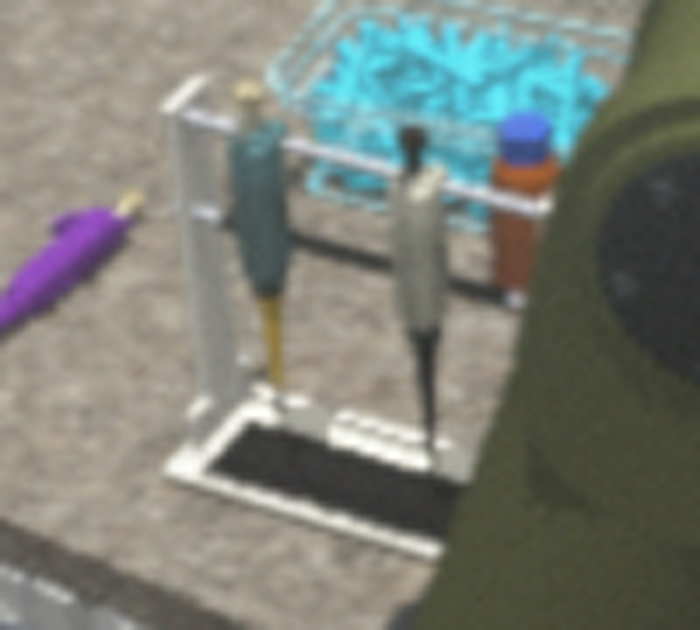

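View pics/top_a.png

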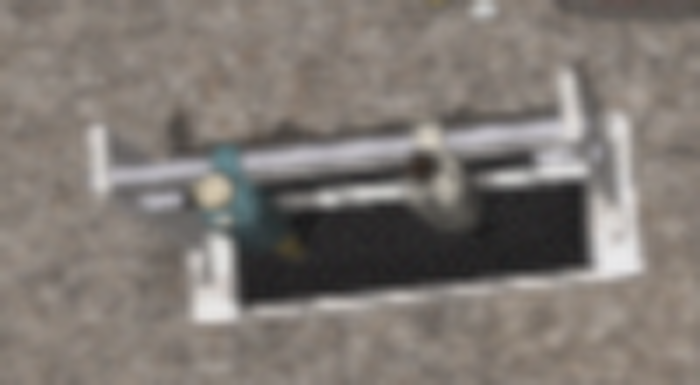

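View pics/scene_b.png

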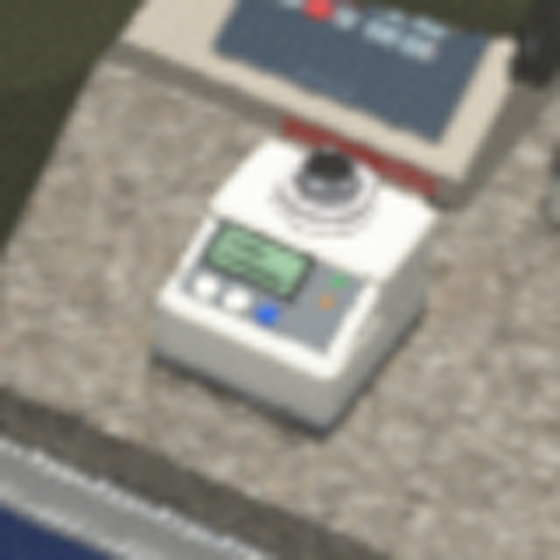

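View pics/top_b.png

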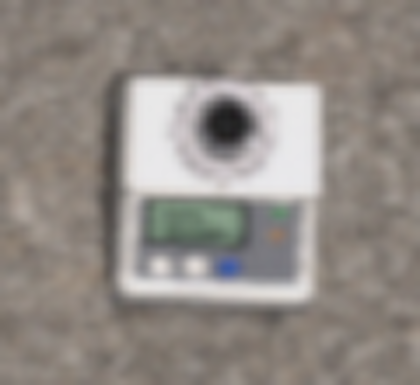

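The candidates for the teal pipette are:
- **Teal one:** hanging left on the rack, teal handle and yellow shaft, at top (180,217) and scene (196,183).
- **Grey one:** hanging right, at scene (219,190).
- **Purple look-alike:** lying on the bench at top (133,208).

The crops confirm the teal one on the left. Now I'll work out positions.

Run:
```python
from h import *
T=lambda x,y:(150+(x+.5)/7-.5,190+(y+.5)/7-.5)
S=lambda x,y:(160+(x+.5)/7-.5,155+(y+.5)/7-.5)
Tb=lambda x,y:(290+(x+.5)/7-.5,200+(y+.5)/7-.5)
Sb=lambda x,y:(265+(x+.5)/7-.5,220+(y+.5)/7-.5)
print('rodL',onz('top',*T(105,175),.222),'rodR',onz('top',*T(560,132),.222))
print('btn top',onz('top',*T(213,190),.266),'btn scene',onz('scene',*S(250,90),.266), tri(ray('top',*T(213,190)),ray('scene',*S(250,90))))
print('grey btn',onz('top',*T(422,167),.266),onz('scene',*S(413,133),.266))
print('port top',onz('top',*Tb(227,122),.0975),'scene',onz('scene',*Sb(330,165),.0975),tri(ray('top',*Tb(227,122)),ray('scene',*Sb(330,165))))
for p in [(190,320),(642,270)]: print('basefront',onz('top',*T(*p),.01))
for p in [(125,78),(322,86)]: print('tester back',onz('top',*Tb(*p),.075))
for n,u,v,z in [('vial',343.8,185,.073),('box',372.4,195,.02),('timer',401.6,233.8,.018)]: print(n,onz('top',u,v,z))
```

```text
rodL [0.49182789 0.49219464 0.222     ] rodR [0.51377861 0.28348458 0.222     ]
btn top [0.47837857 0.43217197 0.266     ] btn scene [0.47310739 0.42956088 0.266     ] (array([0.47873529, 0.43366414, 0.26148795]), [np.float64(0.0005911023401167246), np.float64(0.0005911023401167671)])
grey btn [0.48959962 0.33943654 0.266     ] [0.48471305 0.33780937 0.266     ]
port top [ 0.5085714  -0.02454011  0.0975    ] scene [ 0.50570184 -0.02507307  0.0975    ] (array([ 0.50870863, -0.02433774,  0.09490461]), [np.float64(0.000514623087090157), np.float64(0.000514623087090218)])
basefront [0.44991077 0.49854751 0.01      ]
basefront [0.47853001 0.26274059 0.01      ]
tester back [0.53417718 0.02461952 0.075     ]
tester back [ 0.53098974 -0.07456176  0.075     ]
vial [ 0.62889779 -0.1054209   0.073     ]
box [ 0.60447927 -0.21706868  0.02      ]
timer [ 0.46249152 -0.31869373  0.018     ]
```

```bash
cat >> h.py <<'E'
def totool(ts,P0,rv):
    Rm=R.from_rotvec(rv).as_matrix()
    return np.round([(Rm.T@(np.array(p)-P0)) for p in ts],3)
E
python3 - <<'E'
from h import *
s=ctrl.get_state();P0=np.array([.159,-.63,.237]);rv=s['tool_rot']
th=np.arctan2(-.63,.159)
ts=[]
for i in range(1,11):
    a=th+0.085*i; ts.append([.62*np.cos(a),.62*np.sin(a),min(.237+.025*i,.40)])
print(totool(ts,P0,rv).tolist()); print(np.round(ts[-1],3),R.from_rotvec(rv).as_matrix().round(3))
E
```

```text
[[0.053, -0.032, -0.025], [0.105, -0.039, -0.05], [0.156, -0.05, -0.075], [0.207, -0.065, -0.1], [0.256, -0.085, -0.125], [0.303, -0.108, -0.15], [0.348, -0.136, -0.163], [0.39, -0.167, -0.163], [0.429, -0.202, -0.163], [0.466, -0.24, -0.163]]
[ 0.552 -0.283  0.4  ] [[ 0.969  0.245 -0.   ]
 [ 0.245 -0.969 -0.   ]
 [-0.     0.    -1.   ]]
```

Emit:
{"op": "step_arm", "data": {
  "plan": [
    [[0, 0, 0], [0.05, -0.02, -0.025], 0],
    [[0, 0, 0], [0.105, -0.039, -0.05], 0],
    [[0, 0, 0], [0.155, -0.05, -0.075], 0],
    [[0, 0, 0], [0.205, -0.065, -0.1], 0],
    [[0, 0, 0], [0.255, -0.085, -0.125], 0],
    [[0, 0, 0], [0.3, -0.11, -0.15], 0],
    [[0, 0, 0], [0.345, -0.135, -0.163], 0],
    [[0, 0, 0], [0.39, -0.165, -0.163], 0],
    [[0, 0, 0], [0.43, -0.2, -0.163], 0],
    [[0, 0, 0], [0.465, -0.24, -0.163], 0]
  ]
}}

```text
time: 2.4
position: [0.5523, -0.2821, 0.3992]
tool_rot: [-3.117, -0.388, 0.0]
ft_force: [0.2, 1.0, 0.6]
grip_width: 0.999
```

Run:
```python
from h import *
s=ctrl.get_state();P=s['position'];rv=s['tool_rot'];print(s['time'],P,rv,s['joint_positions'],s['ft_force'])
th=np.arctan2(P[1],P[0]); r=np.hypot(P[0],P[1])
the=np.arctan2(.431,.477)
ts=[]
for i in range(1,11):
    a=th+0.095*i; rr=r+(.63-r)*i/10;ts.append([rr*np.cos(a),rr*np.sin(a),.40])
print(th,the,totool(ts,P,rv).tolist()); print(np.round(ts[-1],3))
```

```text
2.4 [ 0.55230758 -0.28205533  0.39924768] [-3.11746216e+00 -3.88083340e-01  6.63447467e-05] [ 0.711882    0.25620489 -0.36637092  1.22727741  0.09135222  1.6740872
 -0.95718427] [0.1506642  1.00780257 0.58517086]
-0.4721592161136638 0.7347806444050329 [[0.037, -0.045, -0.001], [0.071, -0.094, -0.001], [0.099, -0.146, -0.001], [0.122, -0.201, -0.001], [0.14, -0.257, -0.001], [0.153, -0.315, -0.001], [0.16, -0.374, -0.001], [0.161, -0.434, -0.001], [0.157, -0.494, -0.001], [0.147, -0.553, -0.001]]
[0.559 0.29  0.4  ]
```

Emit:
{"op": "step_arm", "data": {
  "plan": [
    [[0, 0, 0], [0.037, -0.045, 0], 0],
    [[0, 0, 0], [0.07, -0.094, 0], 0],
    [[0, 0, 0], [0.1, -0.146, 0], 0],
    [[0, 0, 0.02], [0.12, -0.2, 0], 0],
    [[0, 0, 0.04], [0.14, -0.257, 0], 0],
    [[0, 0, 0.06], [0.153, -0.315, 0], 0],
    [[0, 0, 0.08], [0.16, -0.374, 0], 0],
    [[0, 0, 0.1], [0.16, -0.434, 0], 0],
    [[0, 0, 0.12], [0.155, -0.494, 0], 0],
    [[0, 0, 0.133], [0.147, -0.553, 0], 0]
  ]
}}

```text
time: 3.65
position: [0.5575, 0.2904, 0.3995]
tool_rot: [3.136, 0.179, 0.0]
ft_force: [0.5, 0.4, 0.2]
grip_width: 1.0
```

Run:
```python
from h import *
s=ctrl.get_state();P=s['position'];rv=s['tool_rot'];print(s['time'],P,rv,s['joint_positions'],s['ft_force'])
print(totool([[.42,.425,.38]],P,rv))
for n in ['top','scene','wrist']: save(ctrl.get_image(n),n+'1.png')
```

```text
3.65 [0.55751305 0.29041596 0.39946431] [3.13645242e+00 1.79062478e-01 3.91828063e-04] [-0.05095831  0.31232678 -0.64239524  1.19568504  0.18667299  1.69063066
 -2.10386958] [0.50364897 0.4119443  0.243938  ]
[[-0.121 -0.149  0.019]]
```

View pics/wrist1.png

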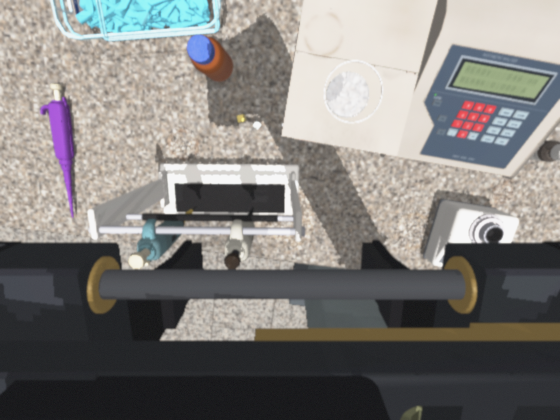

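View pics/scene1.png

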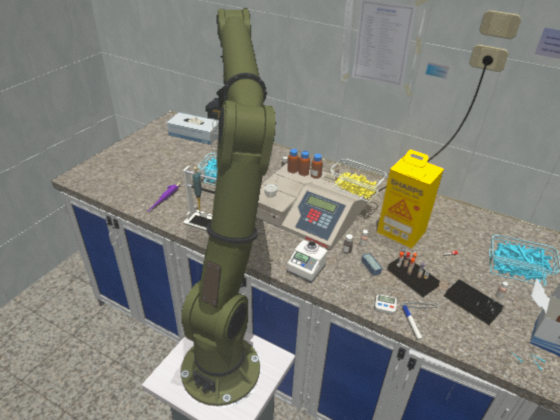

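The wrist picture shows teal's button at (140,262), its handle at (150,240), the rod running level from (95,230) to (298,234), and the port at (493,232).

Run:
```python
from h import *
im=ctrl.get_image('wrist'); C=cam('wrist')
save(cv2.resize(im[150:280,70:310],None,fx=3,fy=3,interpolation=cv2.INTER_CUBIC),'w1a.png')
save(cv2.resize(im[185:280,420:540],None,fx=5,fy=5,interpolation=cv2.INTER_CUBIC),'w1b.png')
print(onz('wrist',140,262,.266,C),onz('wrist',232,261,.266,C),'rod',onz('wrist',95,230,.222,C),onz('wrist',298,234,.222,C),'port',onz('wrist',493,232,.0975,C))
```

```text
[0.48638375 0.41835437 0.266     ] [0.49790025 0.3309716  0.266     ] rod [0.496056   0.48533709 0.222     ] [0.51755623 0.26771159 0.222     ] port [ 0.51313269 -0.03223497  0.0975    ]
```

View pics/w1a.png

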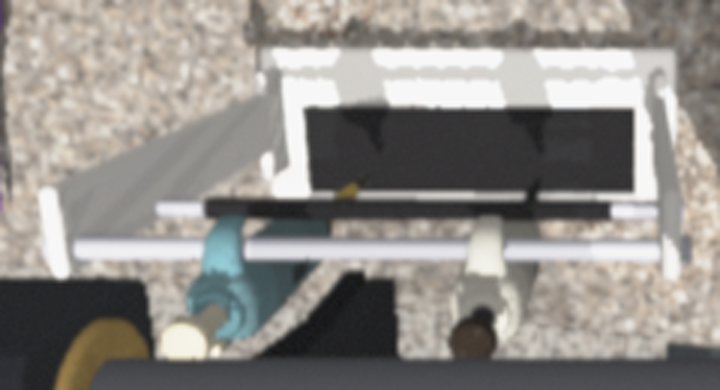

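View pics/w1b.png

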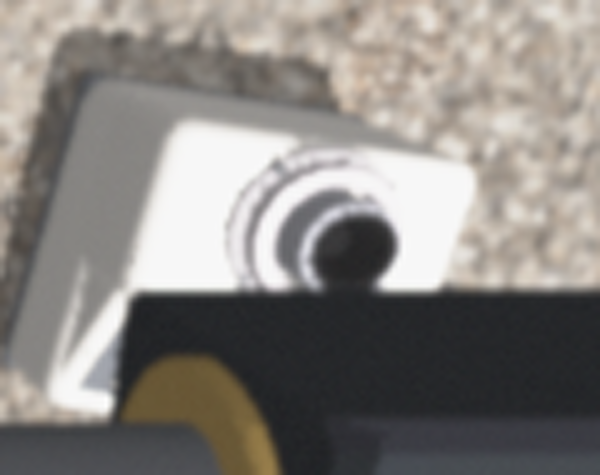

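Run:
```python
from h import *
s=ctrl.get_state();P=s['position'];rv=s['tool_rot'];C=cam('wrist')
print('btn',onz('wrist',131,263.3,.266,C),'grey',onz('wrist',70+473/3,150+340/3,.266,C),'rod',onz('wrist',95,232.5,.222,C),onz('wrist',291.7,233.3,.222,C),'port',onz('wrist',490,234.4,.0975,C))
Rm=R.from_rotvec(rv).as_matrix()
for d in (-.005,0,.014): print('tcp',proj('wrist',P+Rm@[0,0,d],C))
for y in(.04,-.04): print(proj('wrist',P+Rm@[0,y,.014],C))
print(totool([[.435,.428,.335]],P,rv))
```

```text
btn [0.48399998 0.42691495 0.266     ] grey [0.49499426 0.33490508 0.266     ] rod [0.49318658 0.48542676 0.222     ] [0.5175379  0.27457006 0.222     ] port [ 0.50892626 -0.02888054  0.0975    ]
tcp [281.4142492  275.06367249]
tcp [281.4238985  270.58867946]
tcp [281.4480818  259.37336276]
[354.25676459 259.4350902 ]
[208.64693402 259.31164171]
[[-0.105 -0.151  0.065]]
```

Emit:
{"op": "step_arm", "data": {
  "plan": [
    [[0, 0, 0], [-0.03, -0.04, 0], 0],
    [[0, 0, 0], [-0.06, -0.08, 0], 0],
    [[0, 0, 0], [-0.09, -0.12, 0.015], 0],
    [[0, 0, 0], [-0.105, -0.15, 0.03], 0],
    [[0, 0, 0], [-0.105, -0.15, 0.05], 0],
    [[0, 0, 0], [-0.105, -0.15, 0.065], 0],
    [[0, 0, 0], [-0.105, -0.15, 0.065], 0],
    [[0, 0, 0], [-0.105, -0.15, 0.065], 0],
    [[0, 0, 0], [-0.105, -0.15, 0.065], 0],
    [[0, 0, 0], [-0.105, -0.15, 0.065], 0]
  ]
}}

```text
time: 5.1
position: [0.4369, 0.4258, 0.3351]
tool_rot: [-3.136, -0.18, -0.001]
ft_force: [0.2, -0.2, -0.1]
grip_width: 1.0
```

Run:
```python
from h import *
s=ctrl.get_state();print(s['position'],s['tool_rot'],s['joint_positions'])
save(ctrl.get_image('wrist'),'wrist2.png')
for l in ['teal_pipette','pipette_rack']:
    print(l,[(x['score'],x['rect']) for x in ctrl.cut_out('wrist',l)])
```

```text
[0.43690123 0.42582761 0.33508607] [-3.13591241e+00 -1.80008728e-01 -1.10217034e-03] [-0.23841925  0.27856607 -0.72631544  1.37512429  0.18388847  1.55522541
 -2.40412229]
teal_pipette [(0.95, [265.3, 125.7, 33.0, 54.6]), (0.67, [91.6, 0.0, 38.9, 160.0])]
pipette_rack [(0.94, [199.5, 98.9, 294.0, 61.4])]
```

View pics/wrist2.png

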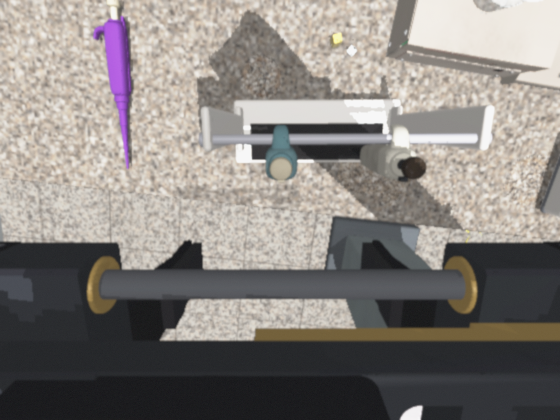

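Teal's button is at (281,169), centred between the fingers, and the rod is level at row 138.

Run:
```python
from h import *
im=ctrl.get_image('wrist');s=ctrl.get_state();P=s['position'];rv=s['tool_rot'];C=cam('wrist')
save(cv2.resize(im[90:200,190:310],None,fx=6,fy=5,interpolation=cv2.INTER_CUBIC),'w2a.png')
b=onz('wrist',281,169,.266,C)
print('btn',b,'rod',onz('wrist',220,138.5,.222,C),onz('wrist',470,138.5,.222,C),'cam',-C[3].T@C[4])
r0,r1=onz('wrist',220,138.5,.222,C),onz('wrist',470,138.5,.222,C)
print('yaw rod',np.arctan2(-(r0-r1)[0],(r0-r1)[1]), 'toolyaw',np.arctan2(*(R.from_rotvec(rv).as_matrix()[1::-1,0])))
print(totool([b],P,rv), R.from_rotvec(rv).as_matrix().round(4))
```

```text
btn [0.47882086 0.4310467  0.266     ] rod [0.49163732 0.48170666 0.222     ] [0.51468784 0.28329659 0.222     ] cam [0.50724397 0.43383561 0.48271122]
yaw rod 0.11565767222526536 toolyaw 0.1148324271499999
[[ 0.042 -0.     0.069]] [[ 9.934e-01  1.146e-01  1.000e-04]
 [ 1.146e-01 -9.934e-01  0.000e+00]
 [ 1.000e-04 -0.000e+00 -1.000e+00]]
```

View pics/w2a.png

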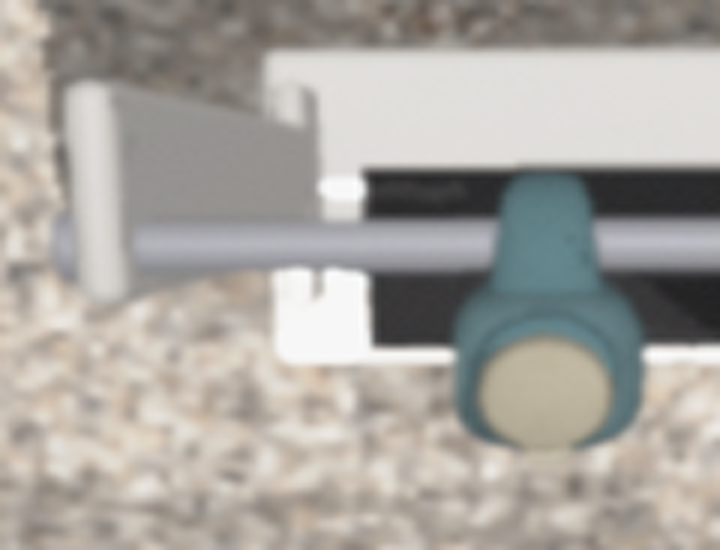

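Emit:
{"op": "step_arm", "data": {
  "plan": [
    [[0, 0, 0], [0.02, 0, 0], 80],
    [[0, 0, 0], [0.04, 0, 0], 80],
    [[0, 0, 0], [0.04, 0, 0.01], 80],
    [[0, 0, 0], [0.04, 0, 0.03], 80],
    [[0, 0, 0], [0.04, 0, 0.05], 80],
    [[0, 0, 0], [0.04, 0, 0.07], 80],
    [[0, 0, 0], [0.04, 0, 0.09], 80],
    [[0, 0, 0], [0.04, 0, 0.105], 80],
    [[0, 0, 0], [0.04, 0, 0.11], 80],
    [[0, 0, 0], [0.04, 0, 0.11], 80]
  ]
}}

```text
time: 6.55
position: [0.4765, 0.4303, 0.2244]
tool_rot: [-3.136, -0.18, 0.0]
ft_force: [0.8, -0.6, 0.1]
grip_width: 0.691
```

Run:
```python
from h import *
s=ctrl.get_state();print(s['position'],s['tool_rot'],s['ft_force'],s['grip_width'])
save(ctrl.get_image('wrist'),'wrist3.png')
im=ctrl.get_image('scene');save(cv2.resize(im[140:250,150:270],None,fx=6,fy=5,interpolation=cv2.INTER_CUBIC),'s3.png')
```

```text
[0.47650894 0.43034061 0.22443521] [-3.13640615e+00 -1.80219992e-01  1.63748124e-04] [ 0.84896365 -0.5627556   0.13890824] 0.6905789463334424
```

View pics/wrist3.png

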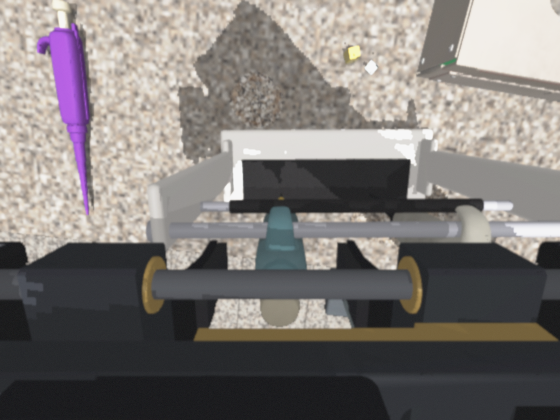

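View pics/s3.png

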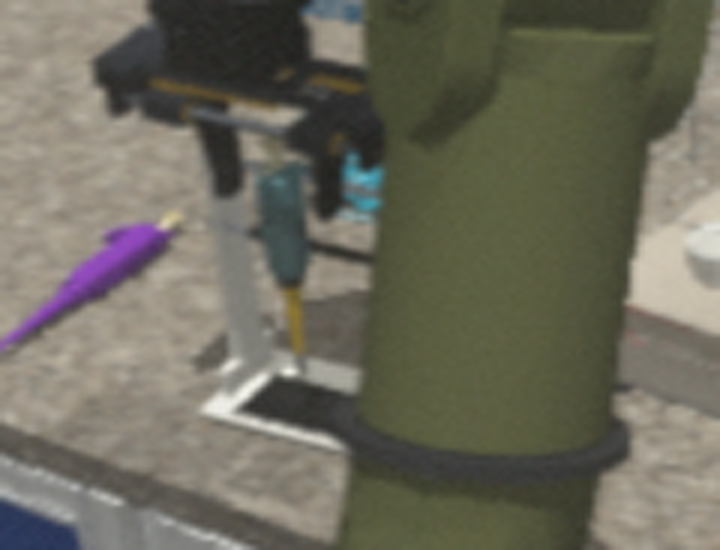

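The handle stands centred between the fingers at column 281. I'll close, then lift.

Emit:
{"op": "step_arm", "data": {
  "plan": [
    [[0, 0, 0], [0, 0, 0], 110],
    [[0, 0, 0], [0, 0, 0], 140],
    [[0, 0, 0], [0, 0, 0], 170],
    [[0, 0, 0], [0, 0, 0], 200],
    [[0, 0, 0], [0, 0, 0], 255],
    [[0, 0, 0], [0, 0, 0], 255],
    [[0, 0, 0], [0, 0, 0], 255],
    [[0, 0, 0], [0, 0, 0], 255],
    [[0, 0, 0], [0, 0, 0], 255],
    [[0, 0, 0], [0, 0, 0], 255]
  ],
  "squeeze": 40
}}

```text
time: 7.9
position: [0.4764, 0.4303, 0.2245]
tool_rot: [3.136, 0.18, -0.0]
ft_force: [0.0, 0.7, 0.4]
grip_width: 0.285
```

Run:
```python
from h import *
s=ctrl.get_state();print(s['position'],s['tool_rot'],s['ft_force'],s['grip_width'])
save(ctrl.get_image('wrist'),'wrist4.png')
```

```text
[0.47641156 0.43030462 0.22451223] [ 3.13633998e+00  1.80302759e-01 -7.10541142e-05] [0.0350707  0.7410477  0.39583981] 0.2846833585812441
```

View pics/wrist4.png

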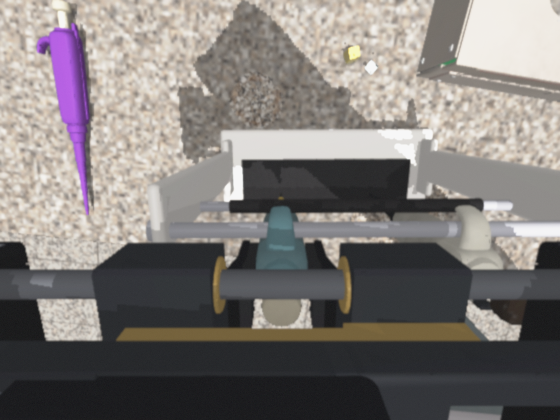

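Emit:
{"op": "step_arm", "data": {
  "plan": [
    [[0, 0, 0], [0, 0, -0.008], 255],
    [[0, 0, 0], [0, 0, -0.018], 255],
    [[0, 0, 0], [0, 0, -0.03], 255],
    [[0, 0, 0], [0, 0, -0.045], 255],
    [[0, 0, 0], [0, 0, -0.06], 255],
    [[0, 0, 0], [0, 0, -0.08], 255],
    [[0, 0, 0], [0, 0, -0.1], 255],
    [[0, 0, 0], [0, 0, -0.12], 255],
    [[0, 0, 0], [0, 0, -0.13], 255],
    [[0, 0, 0], [0, 0, -0.13], 255]
  ]
}}

```text
time: 9.2
position: [0.4765, 0.4307, 0.3555]
tool_rot: [-3.135, -0.18, -0.002]
ft_force: [-0.9, -0.0, -1.9]
grip_width: 0.282
```

Run:
```python
from h import *
s=ctrl.get_state();P=s['position'];rv=s['tool_rot'];print(P,rv,s['ft_force'],s['grip_width'],s['joint_positions'])
save(ctrl.get_image('wrist'),'wrist5.png')
im=ctrl.get_image('scene');save(im,'s5.png')
print(totool([[.507,-.026,P[2]]],P,rv))
```

```text
[0.47654749 0.43065794 0.35545917] [-3.13547723e+00 -1.80381431e-01 -1.69278903e-03] [-0.93042296 -0.04203561 -1.86884986] 0.281833284187264 [-0.26047264  0.35266555 -0.70905273  1.25033055  0.22731324  1.61622329
 -2.38334307]
[[-0.022  0.457 -0.   ]]
```

View pics/wrist5.png

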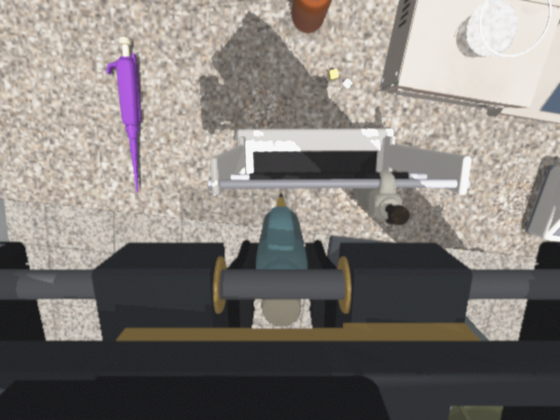

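View pics/s5.png

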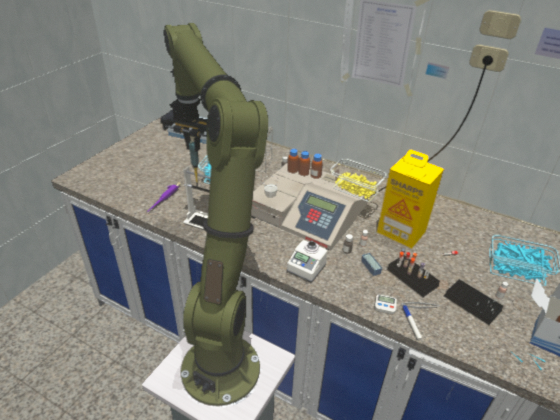

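The pipette is clear of the rod. I'll go round in front of the grey pipette on the way to the port.

Emit:
{"op": "step_arm", "data": {
  "plan": [
    [[0, 0, 0], [-0.035, 0, -0.02], 255],
    [[0, 0, 0], [-0.067, 0.003, -0.04], 255],
    [[0, 0, 0], [-0.075, 0.04, -0.045], 255],
    [[0, 0, 0], [-0.08, 0.085, -0.045], 255],
    [[0, 0, 0], [-0.085, 0.13, -0.045], 255],
    [[0, 0, 0], [-0.085, 0.17, -0.045], 255],
    [[0, 0, 0], [-0.08, 0.21, -0.045], 255],
    [[0, 0, 0], [-0.073, 0.25, -0.045], 255],
    [[0, 0, 0], [-0.068, 0.29, -0.045], 255],
    [[0, 0, 0], [-0.064, 0.325, -0.045], 255]
  ]
}}

```text
time: 10.55
position: [0.45, 0.0983, 0.3986]
tool_rot: [3.136, 0.178, -0.002]
ft_force: [0.2, 0.5, -1.1]
grip_width: 0.285
```

Run:
```python
from h import *
im=ctrl.get_image('wrist')
s=ctrl.get_state();P=s['position'];rv=s['tool_rot'];print(P,rv,s['ft_force'],s['grip_width'])
save(im,'wrist6.png')
for l in ['teal_pipette','port_seat']:
    print(l,[(x['score'],x['rect'],np.argwhere(x['pixels']).mean(0)[::-1]) for x in ctrl.cut_out('wrist',l)])
print(totool([[.45,-.026,.40],[.507,-.026,.4]],P,rv))
```

```text
[0.45121927 0.09254129 0.39838612] [ 3.13362809e+00  1.66555976e-01 -2.58298978e-03] [ 1.05329362 -4.49443896 -1.59479981] 0.28184479599848894
teal_pipette [(0.96, [257.6, 192.4, 53.7, 133.4], array([281.02734705, 258.20693544])), (0.6, [467.1, 65.9, 56.3, 51.4], array([492.8991453 ,  94.05356125]))]
port_seat [(0.77, [361.9, 134.1, 25.1, 25.8], array([372.78156313, 145.40681363]))]
[[-0.014  0.118 -0.001]
 [ 0.043  0.124 -0.001]]
```

View pics/wrist6.png

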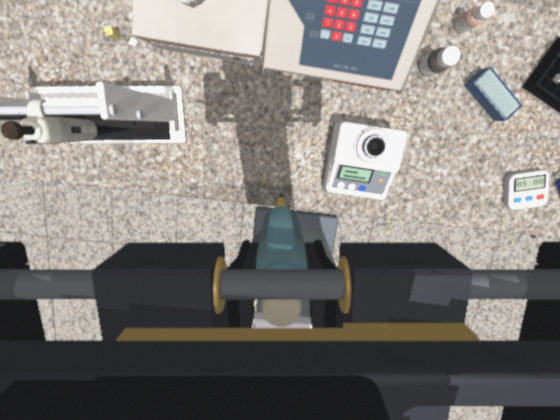

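Emit:
{"op": "step_arm", "data": {
  "plan": [
    [[0, 0, 0], [-0.003, 0.03, 0], 255],
    [[0, 0, 0], [-0.007, 0.06, 0], 255],
    [[0, 0, 0], [-0.01, 0.09, 0], 255],
    [[0, 0, 0], [-0.013, 0.11, 0], 255],
    [[0, 0, 0], [-0.013, 0.123, 0], 255],
    [[0, 0, 0], [-0.013, 0.123, 0], 255],
    [[0, 0, 0], [-0.013, 0.123, 0], 255],
    [[0, 0, 0], [-0.013, 0.123, 0], 255],
    [[0, 0, 0], [-0.013, 0.123, 0], 255],
    [[0, 0, 0], [-0.013, 0.123, 0], 255]
  ]
}}

```text
time: 11.95
position: [0.4513, -0.0233, 0.3995]
tool_rot: [3.136, 0.181, 0.0]
ft_force: [0.6, 0.6, -0.2]
grip_width: 0.28
```

Run:
```python
from h import *
C=cam('wrist');im=ctrl.get_image('wrist')
s=ctrl.get_state();P=s['position'];rv=s['tool_rot'];print(P,rv,s['ft_force'],s['grip_width'],s['qd'].__abs__().max() if hasattr(s['qd'],'max') else max(map(abs,s['qd'])))
save(im,'wrist7.png')
save(cv2.resize(im[110:260,220:350],None,fx=5,fy=4,interpolation=cv2.INTER_CUBIC),'w7a.png')
for l in ['teal_pipette','port_seat']:
    print(l,[(x['score'],x['rect'],np.argwhere(x['pixels']).mean(0)[::-1]) for x in ctrl.cut_out('wrist',l)])
t=ctrl.get_image('top');save(cv2.resize(t[170:270,260:380],None,fx=6,fy=6,interpolation=cv2.INTER_CUBIC),'t7.png')
t=ctrl.get_image('scene');save(cv2.resize(t[150:300,240:380],None,fx=5,fy=4,interpolation=cv2.INTER_CUBIC),'s7.png')
Rm=R.from_rotvec(rv).as_matrix()
for d in (.131,.132+.04,.171): print(proj('wrist',P+Rm@[0.001,0,d],C))
```

```text
[ 0.45127826 -0.0233878   0.3995687 ] [3.13632181e+00 1.80730285e-01 6.11514525e-05] [ 0.91658817 -0.1248932  -1.41485743] 0.2828886061100618 0.002216297284212186
teal_pipette [(0.77, [252.8, 192.9, 59.0, 133.2], array([280.87275204, 258.08119891])), (0.19, [486.7, 172.7, 36.5, 62.3], array([504.18979266, 202.24880383]))]
port_seat [(0.95, [279.3, 123.0, 21.6, 31.4], array([288.62195122, 137.        ])), (0.63, [391.3, 58.7, 56.1, 51.8], array([416.66338462,  86.28061538]))]
[281.64120668 205.76963235]
[281.65260969 196.05866614]
[281.6523645  196.26747419]
```

View pics/w7a.png

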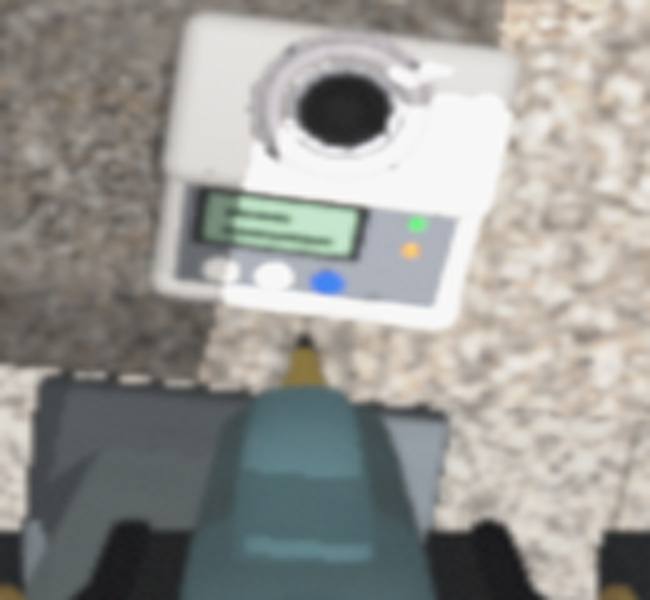

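View pics/t7.png

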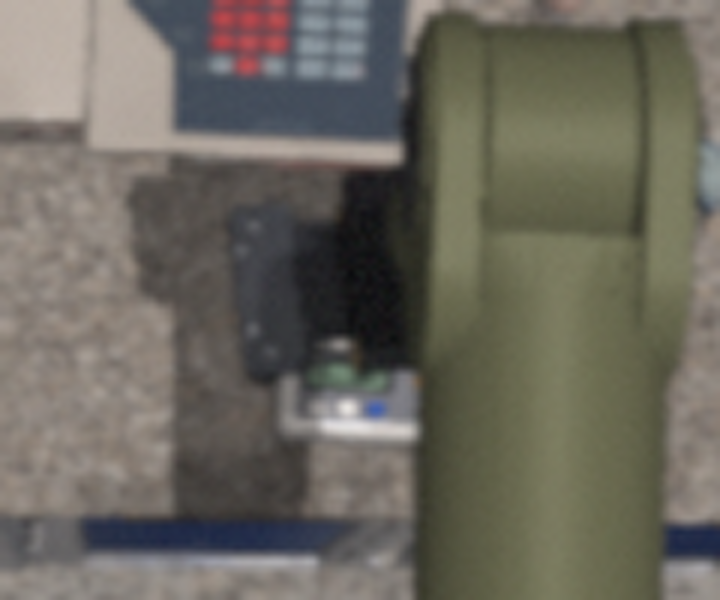

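View pics/s7.png

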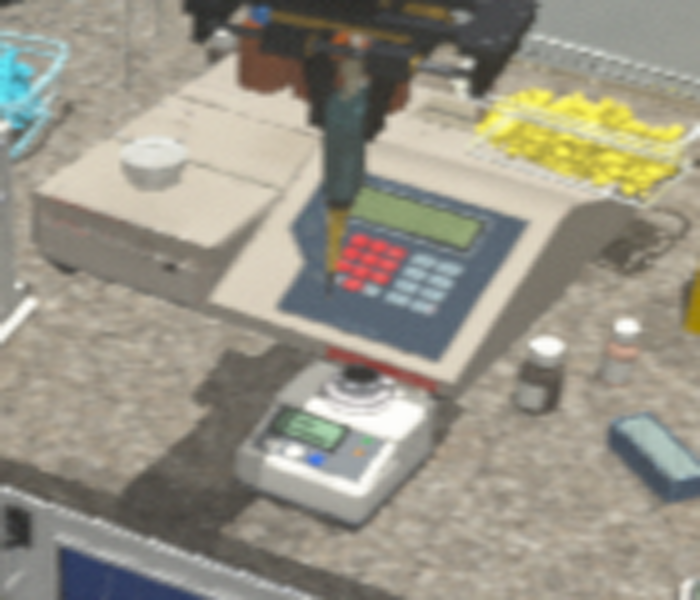

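In the wrist view the tip's black end is at (280.5,193.5), and the port mouth is at (288.7,137).

Run:
```python
from h import *
s=ctrl.get_state();P=s['position'];rv=s['tool_rot'];C=cam('wrist')
tip=onz('wrist',280.5,193.5,P[2]-.1785,C); port=onz('wrist',288.6,136.8,.0975,C)
print(tip-P,port,totool([P+port-tip],P,rv))
```

```text
[ 0.00216343  0.00141497 -0.1785    ] [ 0.50802554 -0.02667329  0.0975    ] [[0.054 0.011 0.124]]
```

Emit:
{"op": "step_arm", "data": {
  "plan": [
    [[0, 0, 0], [0.03, 0.005, 0], 255],
    [[0, 0, 0], [0.054, 0.01, 0], 255],
    [[0, 0, 0], [0.054, 0.01, 0.02], 255],
    [[0, 0, 0], [0.054, 0.01, 0.04], 255],
    [[0, 0, 0], [0.054, 0.01, 0.06], 255],
    [[0, 0, 0], [0.054, 0.01, 0.08], 255],
    [[0, 0, 0], [0.054, 0.01, 0.095], 255],
    [[0, 0, 0], [0.054, 0.01, 0.104], 255],
    [[0, 0, 0], [0.054, 0.01, 0.104], 255],
    [[0, 0, 0], [0.054, 0.01, 0.104], 255]
  ]
}}

```text
time: 13.45
position: [0.5065, -0.0273, 0.2963]
tool_rot: [3.136, 0.18, 0.002]
ft_force: [0.6, -0.4, -0.4]
grip_width: 0.285
```

Run:
```python
from h import *
C=cam('wrist');im=ctrl.get_image('wrist')
s=ctrl.get_state();P=s['position'];rv=s['tool_rot'];print(P,rv,s['ft_force'],s['grip_width'])
save(cv2.resize(im[150:250,230:340],None,fx=7,fy=6,interpolation=cv2.INTER_CUBIC),'w8a.png')
t=ctrl.get_image('top');save(cv2.resize(t[170:270,260:380],None,fx=6,fy=6,interpolation=cv2.INTER_CUBIC),'t8.png')
t=ctrl.get_image('scene');save(cv2.resize(t[180:290,260:360],None,fx=7,fy=5.4,interpolation=cv2.INTER_CUBIC),'s8.png')
```

```text
[ 0.50650594 -0.02732192  0.2963516 ] [3.13611959e+00 1.80239214e-01 2.19260438e-03] [ 0.13758718 -0.12722747 -0.38013697] 0.27972193912031157
```

View pics/w8a.png

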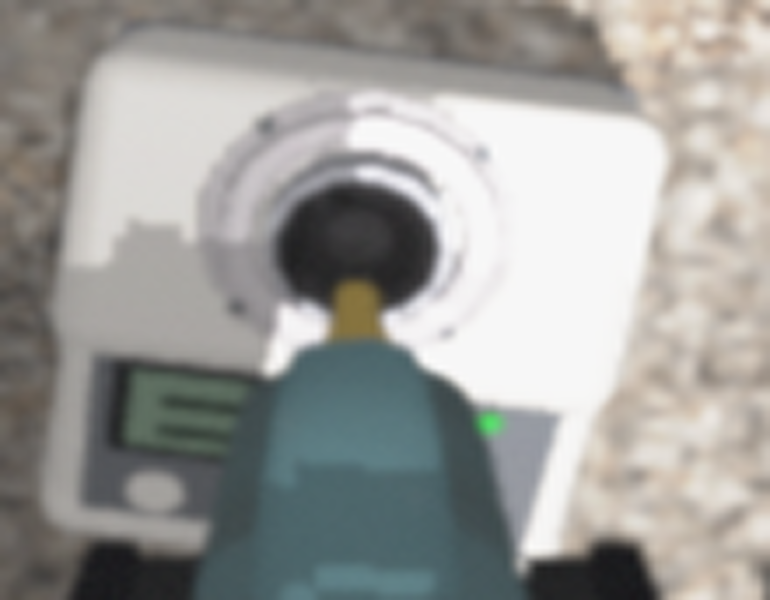

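View pics/s8.png

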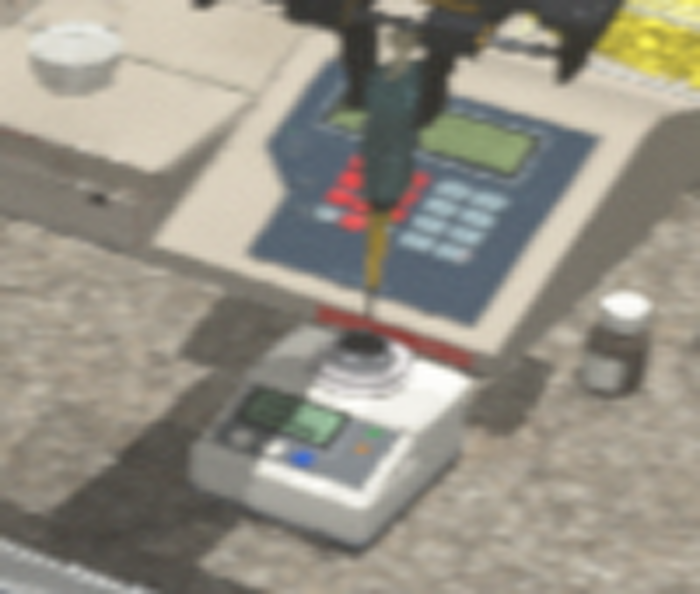

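Run:
```python
from h import *
s=ctrl.get_state();P=s['position'];rv=s['tool_rot'];C=cam('wrist')
print('scene tip',onz('scene',260+370/7-.4,180+316/5.4-.4,P[2]-.1785),'scene port',onz('scene',260+362/7-.4,180+343/5.4-.4,.0975))
print('wrist port',onz('wrist',230+357/7-.4,150+245/6-.4,.0975,C))
```

```text
scene tip [ 0.50905357 -0.02463892  0.11770788] scene port [ 0.50509627 -0.02384733  0.0975    ]
wrist port [ 0.50802772 -0.02607304  0.0975    ]
```

Emit:
{"op": "step_arm", "data": {
  "plan": [
    [[0, 0, 0], [-0.001, 0, 0.004], 255],
    [[0, 0, 0], [-0.001, 0, 0.008], 255],
    [[0, 0, 0], [-0.001, 0, 0.012], 255],
    [[0, 0, 0], [-0.001, 0, 0.016], 255],
    [[0, 0, 0], [-0.001, 0, 0.019], 255],
    [[0, 0, 0], [-0.001, 0, 0.022], 255],
    [[0, 0, 0], [-0.001, 0, 0.025], 255],
    [[0, 0, 0], [-0.001, 0, 0.028], 255],
    [[0, 0, 0], [-0.001, 0, 0.028], 255],
    [[0, 0, 0], [-0.001, 0, 0.028], 255]
  ],
  "squeeze": 50
}}

```text
time: 14.85
position: [0.5051, -0.0274, 0.2676]
tool_rot: [3.136, 0.18, 0.0]
ft_force: [0.1, 0.3, -1.1]
grip_width: 0.279
```

Run:
```python
from h import *
C=cam('wrist');im=ctrl.get_image('wrist')
s=ctrl.get_state();P=s['position'];rv=s['tool_rot'];print(P,rv,s['ft_force'],s['torque'],s['grip_width'])
a=cv2.resize(im[150:250,230:340],None,fx=3.6,fy=5,interpolation=cv2.INTER_CUBIC)
t=ctrl.get_image('scene');b=cv2.resize(t[190:290,270:350],None,fx=4.8,fy=5,interpolation=cv2.INTER_CUBIC)
save(np.hstack([a,b]),'c9.png')
```

```text
[ 0.50517331 -0.02742427  0.26766727] [3.13627796e+00 1.80318267e-01 4.04397244e-04] [-0.56923031 -0.27876635 -0.19326174] [-0.00648552  0.0222553   0.03382565] 0.28047416756413646
```

View pics/c9.png

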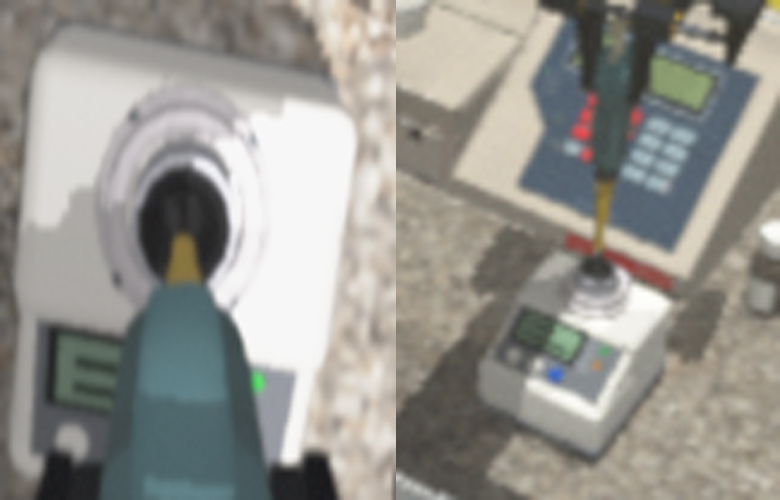

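The tip is in the cone with no contact yet. I'll press in gently.

Emit:
{"op": "step_arm", "data": {
  "plan": [
    [[0, 0, 0], [0, 0, 0.001], 255],
    [[0, 0, 0], [0, 0, 0.002], 255],
    [[0, 0, 0], [0, 0, 0.003], 255],
    [[0, 0, 0], [0, 0, 0.004], 255],
    [[0, 0, 0], [0, 0, 0.005], 255],
    [[0, 0, 0], [0, 0, 0.006], 255],
    [[0, 0, 0], [0, 0, 0.007], 255],
    [[0, 0, 0], [0, 0, 0.007], 255],
    [[0, 0, 0], [0, 0, 0.007], 255],
    [[0, 0, 0], [0, 0, 0.007], 255]
  ]
}}

```text
time: 16.2
position: [0.5052, -0.0275, 0.2606]
tool_rot: [3.136, 0.18, 0.0]
ft_force: [-0.8, -0.1, 4.5]
grip_width: 0.279
```

Run:
```python
from h import *
s=ctrl.get_state();P=s['position'];rv=s['tool_rot'];print(P,rv,s['ft_force'],s['torque'],s['grip_width'])
```

```text
[ 0.50516255 -0.02747211  0.26063861] [3.13627065e+00 1.80224905e-01 3.67424225e-04] [-0.75539015 -0.07450606  4.51262649] [0.05226291 0.03318    0.00679165] 0.2788265937264484
```

Emit:
{"op": "step_arm", "data": {
  "plan": [
    [[0, 0, 0], [0, 0, 0.0005], 255],
    [[0, 0, 0], [0, 0, 0.001], 255],
    [[0, 0, 0], [0, 0, 0.0015], 255],
    [[0, 0, 0], [0, 0, 0.002], 255],
    [[0, 0, 0], [0, 0, 0.0025], 255],
    [[0, 0, 0], [0, 0, 0.003], 255],
    [[0, 0, 0], [0, 0, 0.003], 255],
    [[0, 0, 0], [0, 0, 0.003], 255],
    [[0, 0, 0], [0, 0, 0.003], 255],
    [[0, 0, 0], [0, 0, 0.003], 255]
  ]
}}

```text
time: 17.45
position: [0.5052, -0.0275, 0.2576]
tool_rot: [3.136, 0.18, 0.0]
ft_force: [0.6, -0.4, 4.6]
grip_width: 0.281
```

Run:
```python
from h import *
for i in range(4):
    ctrl.get_image('wrist'); s=ctrl.get_state();print(s['position'],s['ft_force'],s['torque'],s['grip_width'])
```

```text
[ 0.50514733 -0.02743478  0.25764293] [ 0.59086283 -0.11617826  6.04769127] [0.05293369 0.04507607 0.00180789] 0.27880320022330324
[ 0.50516703 -0.02743937  0.25765544] [ 0.27484567 -0.38270853  4.95489046] [0.00970162 0.04330189 0.03126725] 0.2808636045515076
[ 0.50515015 -0.02745151  0.25766088] [-0.02219245  0.30801818  5.20659561] [ 0.01150658 -0.01979978  0.00468478] 0.2814697169387205
[ 0.50515243 -0.02744195  0.2576554 ] [0.23096221 0.29407034 5.45119   ] [ 0.08215842  0.039372   -0.02304163] 0.2789633536669891
```

Emit:
{"op": "step_arm", "data": {
  "plan": [
    [[0, 0, 0], [0, 0, 0.0003], 255],
    [[0, 0, 0], [0, 0, 0.0006], 255],
    [[0, 0, 0], [0, 0, 0.0009], 255],
    [[0, 0, 0], [0, 0, 0.0012], 255],
    [[0, 0, 0], [0, 0, 0.0015], 255],
    [[0, 0, 0], [0, 0, 0.0015], 255],
    [[0, 0, 0], [0, 0, 0.0015], 255],
    [[0, 0, 0], [0, 0, 0.0015], 255],
    [[0, 0, 0], [0, 0, 0.0015], 255],
    [[0, 0, 0], [0, 0, 0.0015], 255]
  ]
}}

```text
time: 18.9
position: [0.5052, -0.0274, 0.2563]
tool_rot: [3.136, 0.18, 0.001]
ft_force: [-1.0, 0.5, 4.8]
grip_width: 0.28
```

```bash
cat > rd.py <<'E'
from h import *
a=[]
for i in range(8):
    ctrl.get_image('wrist'); s=ctrl.get_state();a.append(np.r_[s['position'],s['ft_force'],s['grip_width']])
print(np.mean(a,0).round(4),np.std(a,0).round(3)[3:6],s['time'])
E
python3 rd.py
```

```text
[ 0.5052 -0.0274  0.2563 -0.2809  0.0138  5.8281  0.2814] [0.398 0.515 0.558] 19.3
```

Emit:
{"op": "step_arm", "data": {
  "plan": [
    [[0, 0, 0], [0, 0, 0.0002], 255],
    [[0, 0, 0], [0, 0, 0.0004], 255],
    [[0, 0, 0], [0, 0, 0.0006], 255],
    [[0, 0, 0], [0, 0, 0.0008], 255],
    [[0, 0, 0], [0, 0, 0.001], 255],
    [[0, 0, 0], [0, 0, 0.001], 255],
    [[0, 0, 0], [0, 0, 0.001], 255],
    [[0, 0, 0], [0, 0, 0.001], 255],
    [[0, 0, 0], [0, 0, 0.001], 255],
    [[0, 0, 0], [0, 0, 0.001], 255]
  ]
}}

```text
time: 20.55
position: [0.5055, -0.0274, 0.2559]
tool_rot: [3.136, 0.18, 0.002]
ft_force: [-0.5, -0.7, 7.9]
grip_width: 0.281
```

```bash
python3 rd.py
```

```text
[ 0.5055 -0.0274  0.2559 -0.6061  0.1591  8.1544  0.2821] [0.346 0.313 0.489] 20.95
```

Emit:
{"op": "step_arm", "data": {
  "plan": [
    [[0, 0, 0], [0, 0, 0.0002], 255],
    [[0, 0, 0], [0, 0, 0.0004], 255],
    [[0, 0, 0], [0, 0, 0.0006], 255],
    [[0, 0, 0], [0, 0, 0.0007], 255],
    [[0, 0, 0], [0, 0, 0.0007], 255],
    [[0, 0, 0], [0, 0, 0.0007], 255],
    [[0, 0, 0], [0, 0, 0.0007], 255],
    [[0, 0, 0], [0, 0, 0.0007], 255],
    [[0, 0, 0], [0, 0, 0.0007], 255],
    [[0, 0, 0], [0, 0, 0.0007], 255]
  ]
}}

```text
time: 22.2
position: [0.5057, -0.0274, 0.2557]
tool_rot: [3.136, 0.18, 0.003]
ft_force: [-0.1, 0.1, 10.1]
grip_width: 0.278
```

```bash
python3 rd.py
python3 - <<'E'
from h import *
im=ctrl.get_image('wrist')
a=cv2.resize(im[150:350,200:360],None,fx=2.5,fy=2.5,interpolation=cv2.INTER_CUBIC)
t=ctrl.get_image('scene');b=cv2.resize(t[190:290,270:350],None,fx=4.8,fy=5,interpolation=cv2.INTER_CUBIC)
save(np.hstack([a,b]),'c10.png')
save(t,'s10.png')
E
```

```text
[ 0.5057 -0.0274  0.2557 -0.7016  0.314   9.9889  0.2803] [0.45  0.534 0.438] 22.6
```

View pics/c10.png

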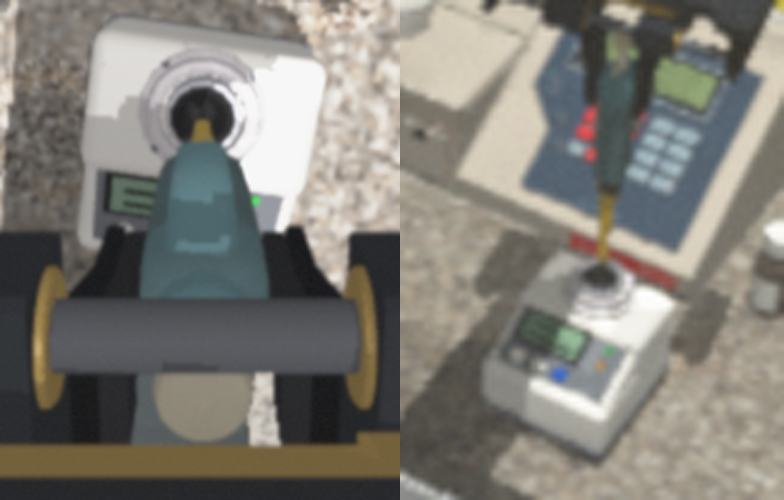

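View pics/s10.png

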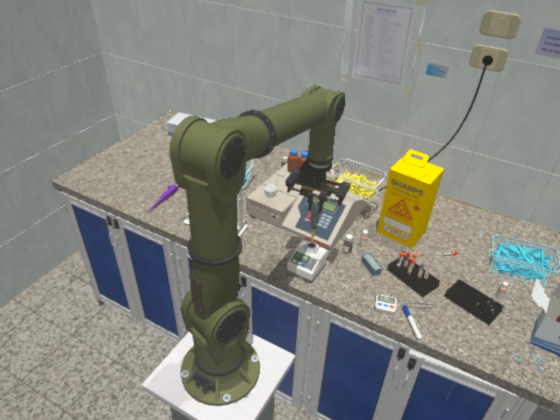

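On the stop, the commanded push exceeds the motion and the wrist reads about 10 N. With the pipette's weight that is about 11 N at the seat. The TCP height of 0.2557 agrees with the 0.256 expected there, so nothing has slipped. I'm handing it in.

Run:
```python
from h import *
print(ctrl.close_job()); s=ctrl.get_state(); print(s['time'],s['ft_force'],s['position'])
```

```text
the job is handed in; nothing more can be done
None
the job is handed in; nothing more can be done
```

The teal pipette is in the leak tester's port, upright, gripped by its handle and pressing the seat on its stop. I handed the job in at about 22.6 s; no verdict is reported.

**What I did:** I gripped the handle from above at 40 N and lifted it 130 mm straight up off the rod. I carried it round in front of the grey pipette, lowered the tip into the cone, raised the grip to 50 N and pressed down in steps of 1 mm or less.

**Last checks before handing in:**
- **Force:** the wrist read 10.0 ± 0.4 N upward, so about 11 N on the seat with the pipette's weight. That is inside the 9–15 N band.
- **On the stop:** the last 1.7 mm of commanded push gave only about 0.6 mm of motion while the force rose, so the seat has met its stop.
- **No slip:** the tool stood at 0.2557 m, against 0.256 m expected with the seat on its stop. The jaw opening stayed at about 24.5 mm.
- **Rest of the bench:** the last scene picture showed nothing knocked over, but the arm hid part of the rack. I did not check the grey pipette directly after carrying the teal one past it.

**One disagreement:** just above the port, the scene camera put the tip about 4 mm off the port axis along x, and the wrist camera put it under 1 mm off. I trusted the wrist camera and shifted 1 mm towards the robot. The tip then went into the cone without side force.

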